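Latch the closure-cap box

ROBOT

A 7-joint arm with a two-finger parallel gripper is mounted at the origin on a cart in front of the work surface, level with it; the furniture and walls round the work are solid. World frame = base frame: x ahead of the robot, y to its left, z up, the work surface at z = 0. Lengths are in m, angles in rad, forces in N, time in s.
With the tool pointing down it reaches from about 0.425 to 0.925 m from the base axis. Payload 6.8 kg.
Tool frame: the origin (TCP) lies at the very end of the fingers, on their centre line; the grasp point (between the pads) lies 19 mm behind it (bot.grasp_offset is the distance from the TCP to the grasp point, in m); z points along the fingers, y is the direction in which the jaws open and shut (so a half turn about z gives the same grasp; the last joint's range is limited). The gripper opens to 85 mm and grips with 20 to 120 N. Pads are 22 mm wide; open, the fingers measure 114 mm over their backs; the gripper's body (76 mm by 85 mm) begins 54 mm behind the grasp point. The pads swing forward as they close: fully open they stand 13 mm farther back than shut.
Start: joints at [1.038, 0.477, 0.022, 1.555, -0.011, 1.109, -0.083], TCP at [0.278, -0.615, 0.231] pointing down, gripper open.
Joint ranges: [-2.96, 2.96], [-0.34, 2.1], [-1.41, 1.46], [0.24, 2.44], [-1.37, 4.51], [0.17, 1.92], [-2.96, 2.96]. Speed limits (rad/s): [2.39, 2.39, 3.14, 3.14, 3.14, 3.14, 3.14].

INTERFACE

Orientations are given as a unit quaternion [w, x, y, z].
In Python, from station import monitor, cams, bot, finder gives the robot as it stands.
- The arm moves only by the tool jog_arm, never from a script. Its argument "plan" is a list of rows, each an object of numbers: "x", "y", "z": the shift along the tool's x, y, z as a fraction of full scale; "wx", "wy", "wz": the turn, a rotation vector about the tool's x, y, z as a fraction of full scale. A call has 1 to 12 rows; each row is the pose to reach, as a shift and turn from the pose measured when the call began, along the tool's axes at that moment, turning the shorter way round; what a row does not reach only later rows make up. Full scale, the value 1, is 20 cm for a shift and 180 degrees for a turn. A row lasts 1/12 s, in which the tool goes at most 41.7 mm and 7.16 degrees, less where a joint would pass 70% of its speed; a pose out of reach is approached as far as the arm can. A call with a number of a shift or a turn outside -1 to 1 is refused whole. A call with a gripper value outside its range is refused whole. "hand" is the opening, from -1 (shut) to 1 (fully open), set as the call begins (left out, the last holds). The fingers move at their own pace and stop on an object; "grip_force" is the grip in N (left out, the last holds). Time passes only in rows, so rows that repeat a pose let the fingers close. It gives the time, the measured TCP pose, the force and the opening at its end, in the units of the state.
- monitor.get_obs(): the state, without advancing time (a new reading comes with each control period).
- cams.read_camera(name): name is "scene" or "top" or "wrist"; returns the picture (384x512x3 uint8, red, green, blue); there is no depth.
- cams.get_calibration(name): a dict with "fx", "fy", "cx", "cy" (pixels), "extrinsics" (4x4, takes a point from world to camera coordinates). Camera axes: x right, y down, z forward; pixel columns grow to the right and rows downward; lengths in m; the calibration is good to about 2 mm. A picture is of the moment at which its call begins: read the wrist's pose just before it. get_calibration takes no time and is no camera call; for the wrist camera it gives the pose at the moment of the call.
- bot.hand_in(): hands the job in, once; it reports no verdict.
Trained networks look in the newest picture that a camera, given by its name, has taken for a name from the list of things; names that differ only in an ending like _2 or _b are one class to them, and where a whole thing is asked for, a point or a joint stands for the part that bears it (a point fixed in the world has none). Each returns a list of dicts, best first, with "confidence" (0 to 1); they miss things now and then, are a little off and sometimes report something else, mostly with a low value. They report only what shows in the picture. A call takes as long as a camera call.
- finder.find_in(camera, target): "bbox" ([left, top, width, height] in pixels, round what is visible of it).
- finder.place_of(camera, target): "location" ([column, row] in pixels: a listed point, or the origin of a listed thing).
The state is a dict: "t": time; "q": joint angles; "joint_vel": joint speeds; "joint_torque": joint torques, N m; "eef_pos": TCP position; "tool_rot": TCP orientation; "contact_force": force on the tool from outside, world axes, zero at the start; "torque": the same for the moment, N m; "gripper_width": opening from 0.0 (shut) to 1.0 (fully open).
Only numpy, scipy, OpenCV 4.12 (cv2) and the standard library are available. Lean on these libraries where they do the work, as an engineer would, in place of code of your own. Each camera call takes 0.05 s, during which the arm holds its last target. There are 200 camera calls.

TASK

The white box of bottle caps stands unlatched. Swing its wire loop over the hook on the sliding clear lid and draw it back by hand under the hook's nose until the crossbar seats firmly and the lid just begins to give, dragging the lid no further; then press the red lever back and down until it lies flat past centre and holds the lid drawn against its seal. Do not lean on the lever or wrench the loop, and leave the bottles and the loose cap where they are.

Things in the scene. Friction and masses are not known exactly. Their poses are not given: they have to be found in the camera images.
- box: White box of caps, 295 x 125 x 60 mm high, fast to the table. Origin on its underside, 30 mm along +x from the lever pivot; it reaches from x = -130 to +165 mm. +x runs from the lever end to the hook end, y across it (along the hinge axes), z up. Around the latch lies a fixed white deck, from x = 16 mm on the clear sliding lid, both with their tops 60 mm up.
- pivot (a point): Lever's hinge axis on the box: box x = -30, y = 0, z = 82 mm.
- lever (a joint): Angle of the lever, rad: 0 = flat on its stop (handle level, pointing to box -x), 1.57 = upright, 1.95 = open stop, leaning towards the hook. Stiff enough to stay where it is left (about 0.035 N m). The loop hangs on a pin through the lever, 22 mm from the pivot towards the handle.
- handle: Red sleeve of the lever, 55 x 26 x 8 mm, fixed to it, from 30.5 to 85.5 mm from the pivot. Origin on its centre plane 65 mm from the pivot. With the lever flat its top lies 86 mm above the table. Pressing it over centre takes under 10 N; more than 30 N of finger force on it counts as leaning on it.
- loop: Steel wire loop hinged on the lever. Origin at its hinge pin. x runs along the loop, y along the hinge, z up when it lies level: two arms 38 mm apart, crossbar at x = 85, knob at x = 103, z = 34 mm. Light friction (0.03 N m) keeps it where it is left. It must not press on hook or lid with more than 35 N.
- bar (a point): Middle of the loop's crossbar (round bar 6 mm thick, 38 mm long, across the box).
- knob (a point): Centre of the loop's black knob, a disc 16 mm in diameter and 14 mm thick across the box (along y), to be pinched from above with the fingers closing along the box's y; it can turn between the pads. Moving it swings loop and lever together.
- lid (a joint): How far the clear lid has been drawn towards the lever against its seal, m: 0 = standing off, 0.012 = stop. The seal resists with 3.6 N at 0 and 1.8 N/mm more. The seated loop, still held in the fingers, must start to move it (0.4 mm for 0.2 s) but not by more than 2.5 mm: the rest is the lever's work. Latched, the lid is held about 1.5 to 11 mm in, depending on the hook.
- panel: Clear lid panel, carried by the sliding lid; axes as the box. Origin on its top face, at the nominal place (along x) of the seated crossbar's middle. The steel hook on it is screwed on anywhere within 4.5 mm of nominal along x; this is not measured, so the seat must be felt. Nominal: post 6 mm thick, 20 mm wide (y), its face 3 mm to the lever side of the origin.
- bottle_a: Filled bottle 77 mm in diameter, 222 mm tall, black cap; origin under its base. To be left standing.
- bottle_b: A second bottle like it. To be left standing.
- bottle_c: A third bottle like it. To be left standing.
- loose_cap: Loose black bottle cap, 33 mm in diameter, 19 mm tall, on the table. To be left where it is.
- nose (a point): Nominal middle of the hook nose's tip edge, on top, 16 mm above the lid. The nose overhangs the post's face by 5 mm, away from the lever; its underside is 12 mm above the lid. The crossbar goes over the nose, down on the side away from the lever, then back under the nose against the post.

How it is judged:
On the way:
1. the crossbar, drawn back by the fingers, sits firmly behind the hook so that the lid just begins to give, while the lever is still up (x of bar in the frame of panel between -0.007 and 0.007 m and z of bar in the frame of panel below 0.012 m and value of joint lever above 0.5 rad and value of joint lid above 0.0004 m and contact force between the fingers and loop above 2 N), for 0.2 s.
At the end, for the whole second after the job is handed in: The lever lies flat (within 0.06 rad of its stop) and at rest, the crossbar is behind the hook and under its nose (within 7 mm of the nominal seat along the box, less than 12 mm above the lid), and the latch holds the lid drawn in by more than 1 mm (value of joint lever below 0.06 rad and value of joint lid above 0.001 m and x of bar in the frame of panel between -0.007 and 0.007 m and z of bar in the frame of panel below 0.012 m and velocity of joint lever below 0.05 rad/s); the robot touches nothing.
It fails at once if the fingers lean on the lever with more than 30 N (contact force between the fingers and handle above 30 N).
It fails at once if the loop is wrenched against the hook or lid with more than 35 N (contact force between loop and panel above 35 N).
It fails at once if the lid is dragged more than 2.5 mm by fingers on the loop (contact force between the fingers and loop above 2 N and value of joint lid above 0.0025 m).
It fails at once if a bottle or the loose cap is moved more than 20 mm (distance of any of bottle_a, bottle_b, bottle_c, loose_cap from where it was at the start of the episode above 0.02 m).
It fails at once if a bottle is tipped (angle between any of bottle_a, bottle_b, bottle_c's own z axis and vertical above 0.3 rad).
It also fails if it takes over 56 s, if anything falls off the work surface, if the arm or the gripper's body presses on something with over 40 N, if the wrist force passes 120 N, or if a joint passes its speed limit or range.

## Working session

There is one attempt and no reset: what is moved stays moved. The work goes in short steps, Python scripts to look and compute and a tool call to move; the robot and the scene stay as the last step left them, time stands still between calls to the robot, and variables do not carry over. Pictures are saved under pics/ and viewed, about 8 in all and at most 12, crops included, and the job is handed in when it is done.

Besides the shell and the picture viewer there is one more tool, called after ">>>" by a JSON object that holds its "fn" and its "kwargs", one argument or row to a line. jog_arm: Moves the arm, as the interface text tells. Shift numbers are shares of 20 cm and turn numbers shares of 180 degrees, none past 1 either way. Its arguments: {"type":"object","properties":{"plan":{"type":"array","items":{"type":"object","properties":{"x":{"type":"number","minimum":-1,"maximum":1},"y":{"type":"number","minimum":-1,"maximum":1},"z":{"type":"number","minimum":-1,"maximum":1},"wx":{"type":"number","minimum":-1,"maximum":1},"wy":{"type":"number","minimum":-1,"maximum":1},"wz":{"type":"number","minimum":-1,"maximum":1}}}},"hand":{"type":"number"},"grip_force":{"type":"number"}},"required":["plan"]}

```bash
mkdir -p pics
cat > h.py <<'E'
import numpy as np, cv2
from station import monitor, cams, bot, finder
def P(name):
    c=cams.get_calibration(name); E=np.array(c["extrinsics"]); K=np.array([[c["fx"],0,c["cx"]],[0,c["fy"],c["cy"]],[0,0,1]]); return K,E
def ray(name,uv):
    K,E=P(name); d=E[:3,:3].T@np.linalg.inv(K)@np.array([uv[0],uv[1],1.]); o=-E[:3,:3].T@E[:3,3]; return o,d
def onz(name,uv,z):
    o,d=ray(name,uv); return o+d*(z-o[2])/d[2]
def tri(obs):
    A=np.zeros((3,3));b=np.zeros(3)
    for n,uv in obs:
        o,d=ray(n,uv); d=d/np.linalg.norm(d); M=np.eye(3)-np.outer(d,d); A+=M;b+=M@o
    return np.linalg.solve(A,b)
def proj(name,p):
    K,E=P(name); q=K@(E[:3,:3]@np.array(p)+E[:3,3]); return q[:2]/q[2]
def save(name,f):
    im=cams.read_camera(name); cv2.imwrite(f,cv2.cvtColor(np.asarray(im),cv2.COLOR_RGB2BGR)); return im
E
cat > a.py <<'E'
from h import *
for c in ["scene","top"]:
    save(c,f"pics/{c}0.png")
    for t in ["box","pivot","handle","loop","bar","knob","panel","nose","bottle_a","loose_cap"]:
        r=finder.place_of(c,t); print(c,t,[(np.round(x["location"]).tolist(),round(x["confidence"],2)) for x in r[:3]])
a,b=cv2.imread("pics/scene0.png"),cv2.imread("pics/top0.png")
cv2.imwrite("pics/both0.png",cv2.resize(np.vstack([a,b]),(400,600)) if 0 else np.hstack([cv2.resize(a,(400,300)),cv2.resize(b,(400,300))]))
print(monitor.get_obs())
E
python3 a.py
```

```text
scene box [([242.0, 252.0], 0.93)]
scene pivot [([253.0, 231.0], 0.57)]
scene handle [([253.0, 210.0], 0.67)]
scene loop [([252.0, 222.0], 0.64), ([256.0, 211.0], 0.26)]
scene bar [([221.0, 234.0], 0.47)]
scene knob [([217.0, 227.0], 0.73), ([241.0, 255.0], 0.35)]
scene panel [([229.0, 246.0], 0.66)]
scene nose [([224.0, 245.0], 0.86)]
scene bottle_a [([133.0, 235.0], 0.93), ([356.0, 171.0], 0.89), ([176.0, 205.0], 0.62)]
scene loose_cap [([253.0, 171.0], 0.68), ([218.0, 231.0], 0.2)]
top box []
top pivot [([240.0, 212.0], 0.64)]
top handle [([241.0, 211.0], 0.48), ([236.0, 217.0], 0.28)]
top loop [([240.0, 211.0], 0.61)]
top bar [([219.0, 208.0], 0.66)]
top knob [([210.0, 209.0], 0.55), ([244.0, 209.0], 0.29)]
top panel [([222.0, 211.0], 0.85)]
top nose [([220.0, 212.0], 0.6)]
top bottle_a [([360.0, 210.0], 0.97), ([220.0, 145.0], 0.92), ([178.0, 152.0], 0.62)]
top loose_cap [([220.0, 213.0], 0.75), ([289.0, 149.0], 0.53), ([242.0, 212.0], 0.17)]
{'t': 1.1, 'q': array([ 1.03788066,  0.47697165,  0.02241724,  1.55542351, -0.01148885,
        1.10929587, -0.08305645]), 'joint_vel': array([-1.14810464e-03, -1.07153450e-03, -9.83993929e-05,  3.97702762e-04,
       -1.17840310e-03,  7.34075926e-05,  8.64346126e-04]), 'joint_torque': array([-3.81719919e-04, -5.96330667e+01,  1.60677128e+00, -2.81549513e+01,
        1.26581948e-02,  1.69759362e-03,  7.96488081e-06]), 'eef_pos': array([ 0.27819884, -0.61501273,  0.23131732]), 'tool_rot': array([1.51104720e-05, 9.77524894e-01, 2.10820021e-01, 2.61028250e-06]), 'contact_force': array([ 0.07286278,  0.3181153 , -0.35640165]), 'torque': array([-0.05763867,  0.02234118,  0.01704583]), 'gripper_width': 1.0042580683512228}
```

View pics/both0.png

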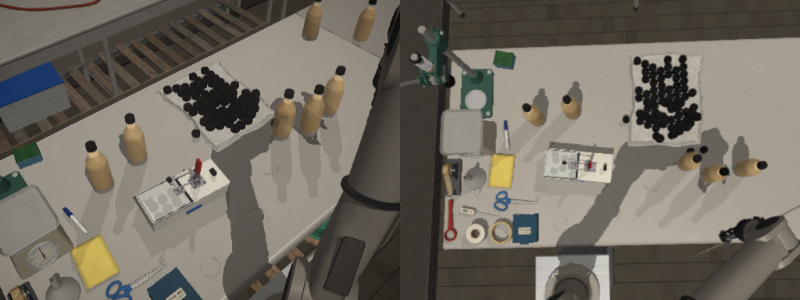

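```bash
cat > b.py <<'E'
from h import *
T={"pivot":((253,231),(240,212)),"handle":((253,210),(241,211)),"bar":((221,234),(219,208)),"knob":((217,227),(210,209)),"panel":((229,246),(222,211)),"nose":((224,245),(220,212)),"loop":((252,222),(240,211))}
for k,(s,t) in T.items():
    p=tri([("scene",s),("top",t)]); print(k,p.round(3),proj("scene",p).round(),proj("top",p).round())
print(onz("top",(240,212),.082),onz("top",(222,211),.06))
for n in("scene","top"): print(n,P(n)[0].round(0).tolist(),(-P(n)[1][:3,:3].T@P(n)[1][:3,3]).round(3))
for uv in((360,210),(220,145),(178,152)): print("bottle",onz("top",uv,0))
print("cap",onz("top",(289,149),0), onz("scene",(253,171),0))
E
python3 b.py
```

```text
pivot [ 0.526 -0.083  0.075] [251. 231.] [241. 213.]
handle [ 0.525 -0.089  0.157] [253. 210.] [241. 211.]
bar [ 0.546 -0.009  0.102] [223. 234.] [218. 207.]
knob [0.536 0.01  0.159] [218. 227.] [210. 209.]
panel [ 0.537 -0.017  0.054] [229. 246.] [222. 211.]
nose [ 0.536 -0.008  0.066] [226. 245.] [219. 211.]
loop [ 0.528 -0.084  0.11 ] [251. 222.] [241. 212.]
[ 0.52976426 -0.07987905  0.082     ] [ 0.53702962 -0.0173958   0.06      ]
scene [[498.0, 0.0, 251.0], [0.0, 498.0, 189.0], [0.0, 0.0, 1.0]] [-0.087  0.382  1.118]
top [[417.0, 0.0, 259.0], [0.0, 417.0, 186.0], [0.0, 0.0, 1.0]] [ 0.403 -0.179  1.463]
bottle [ 0.53151289 -0.49429717  0.        ]
bottle [ 0.78222105 -0.00665777  0.        ]
bottle [0.76154869 0.14599348 0.        ]
cap [ 0.75874159 -0.25504121  0.        ] [ 0.74457559 -0.26306079  0.        ]
```

The box's hook end points to world +y and the latch is at about (0.53, -0.05). I'll raise the arm over the bottles and go to look from near.

>>> {"fn": "jog_arm", "kwargs": {
  "plan": [
    {"z": -0.4},
    {"z": -0.8},
    {"z": -0.85},
    {"z": -0.85},
    {"x": 0.3,"y": -0.4,"z": -0.85,"wz": -0.05},
    {"x": 0.65,"y": -0.8,"z": -0.85,"wz": -0.11},
    {"x": 0.65,"y": -0.8,"z": -0.85,"wz": -0.11}
  ],
  "hand": 0
}}

```text
invalid input at $.plan[0]: expected keys x, y, z, wx, wy, wz
```

```bash
cat >> h.py <<'E'
from scipy.spatial.transform import Rotation as R
def rot(o): q=o["tool_rot"]; return R.from_quat([q[1],q[2],q[3],q[0]])
def go(p,a):
    """row to reach TCP p, tool down with tool x at azimuth a deg"""
    o=monitor.get_obs(); r=rot(o); c,s=np.cos(np.radians(a)),np.sin(np.radians(a))
    r2=R.from_matrix(np.array([[c,s,0],[s,-c,0],[0,0,-1]]))
    d=r.inv().apply(np.array(p)-o["eef_pos"])/.2; w=(r.inv()*r2).as_rotvec()/np.pi
    print("p",o["eef_pos"].round(4),"t",o["t"],"row",d.round(4),w.round(4))
E
python3 - <<'E'
from h import *
o=monitor.get_obs(); K,E=P("wrist"); c=-E[:3,:3].T@E[:3,3]; r=rot(o)
print(K.round(),"cam in tool",r.inv().apply(c-o["eef_pos"]).round(3),"axis",r.inv().apply(E[2,:3]).round(3), r.as_matrix().round(2).tolist(),o["q"].round(2))
go((.50,-.15,.33),84)
E
```

```text
[[284.   0. 257.]
 [  0. 284. 196.]
 [  0.   0.   1.]] cam in tool [ 0.069 -0.001 -0.142] axis [-0.274  0.     0.962] [[0.91, 0.41, 0.0], [0.41, -0.91, -0.0], [-0.0, 0.0, -1.0]] [ 1.04  0.48  0.02  1.56 -0.01  1.11 -0.08]
p [ 0.2782 -0.615   0.2313] t 1.1 row [ 1.9687 -1.6613 -0.4935] [ 0.      0.     -0.3314]
```

>>> {"fn": "jog_arm", "kwargs": {
  "plan": [
    {"x": 0,"y": 0,"z": -0.4,"wx": 0,"wy": 0,"wz": 0},
    {"x": 0,"y": 0,"z": -0.8,"wx": 0,"wy": 0,"wz": 0},
    {"x": 0,"y": 0,"z": -0.85,"wx": 0,"wy": 0,"wz": 0},
    {"x": 0.15,"y": -0.2,"z": -0.85,"wx": 0,"wy": 0,"wz": -0.03},
    {"x": 0.3,"y": -0.4,"z": -0.85,"wx": 0,"wy": 0,"wz": -0.06},
    {"x": 0.5,"y": -0.6,"z": -0.85,"wx": 0,"wy": 0,"wz": -0.09},
    {"x": 0.7,"y": -0.8,"z": -0.85,"wx": 0,"wy": 0,"wz": -0.13},
    {"x": 0.9,"y": -0.9,"z": -0.85,"wx": 0,"wy": 0,"wz": -0.17},
    {"x": 0.95,"y": -0.9,"z": -0.85,"wx": 0,"wy": 0,"wz": -0.2}
  ],
  "hand": 0
}}

```text
t: 1.85
eef_pos: [0.3624, -0.393, 0.4016]
tool_rot: [0.001, 0.863, 0.505, -0.0]
contact_force: [0.7, -0.4, -0.1]
gripper_width: 0.503
```

Run:
```python
from h import *
go((.53,-.07,.30),84)
```

```text
p [ 0.3624 -0.393   0.4016] t 1.85 row [ 1.8191 -0.0622  0.5064] [ 0.0003  0.0004 -0.1298]
```

>>> {"fn": "jog_arm", "kwargs": {
  "plan": [
    {"x": 0.2,"y": 0,"z": 0,"wx": 0,"wy": 0,"wz": -0.04},
    {"x": 0.4,"y": 0,"z": 0,"wx": 0,"wy": 0,"wz": -0.07},
    {"x": 0.6,"y": 0,"z": 0,"wx": 0,"wy": 0,"wz": -0.1},
    {"x": 0.8,"y": 0,"z": 0,"wx": 0,"wy": 0,"wz": -0.13},
    {"x": 1,"y": 0,"z": 0,"wx": 0,"wy": 0,"wz": -0.13},
    {"x": 1,"y": 0,"z": 0,"wx": 0,"wy": 0,"wz": -0.13}
  ]
}}

```text
t: 2.35
eef_pos: [0.4643, -0.2099, 0.402]
tool_rot: [0.0, 0.739, 0.674, 0.002]
contact_force: [-0.4, -0.8, 1.1]
gripper_width: 0.498
```

Run:
```python
from h import *
go((.53,-.08,.32),84)
```

```text
p [ 0.4643 -0.2099  0.402 ] t 2.35 row [0.676  0.2666 0.4123] [ 0.001  -0.0006  0.0042]
```

>>> {"fn": "jog_arm", "kwargs": {
  "plan": [
    {"x": 0.2,"y": 0.1,"z": 0.1,"wx": 0,"wy": 0,"wz": 0.004},
    {"x": 0.4,"y": 0.2,"z": 0.2,"wx": 0,"wy": 0,"wz": 0.004},
    {"x": 0.6,"y": 0.27,"z": 0.35,"wx": 0,"wy": 0,"wz": 0.004},
    {"x": 0.68,"y": 0.27,"z": 0.41,"wx": 0,"wy": 0,"wz": 0.004},
    {"x": 0.68,"y": 0.27,"z": 0.41,"wx": 0,"wy": 0,"wz": 0.004},
    {"x": 0.68,"y": 0.27,"z": 0.41,"wx": 0,"wy": 0,"wz": 0.004}
  ]
}}

```text
t: 2.85
eef_pos: [0.5302, -0.0758, 0.3185]
tool_rot: [-0.001, 0.741, 0.672, 0.001]
contact_force: [0.3, -0.3, 0.3]
gripper_width: 0.498
```

```bash
cat > look.py <<'E'
from h import *
import sys
save("wrist",sys.argv[1]); T={}
for t in ["pivot","handle","loop","bar","knob","panel","nose","box"]:
    r=finder.place_of("wrist",t); print(t,[(np.round(x["location"],1).tolist(),round(x["confidence"],2)) for x in r[:2]])
    if r: T[t]=r[0]["location"]
for t,z in(("pivot",.082),("panel",.06),("nose",.076)):
    if t in T: print(t,onz("wrist",T[t],z).round(4))
o=monitor.get_obs();print(o["eef_pos"].round(4),o["t"],rot(o).as_matrix()[:,0].round(3))
E
python3 look.py pics/w1.png
```

```text
pivot [([255.7, 172.1], 0.88)]
handle [([256.8, 197.9], 0.58)]
loop [([258.4, 183.2], 0.56)]
bar [([257.5, 115.8], 0.72)]
knob [([260.6, 100.4], 0.66)]
panel [([261.6, 124.7], 0.78)]
nose [([261.0, 123.5], 0.86)]
box []
pivot [ 0.5285 -0.0846  0.082 ]
panel [ 0.5432 -0.0236  0.06  ]
nose [ 0.5423 -0.0215  0.076 ]
[ 0.5308 -0.0803  0.3211] 3.3 [0.106 0.994 0.002]
```

View pics/w1.png

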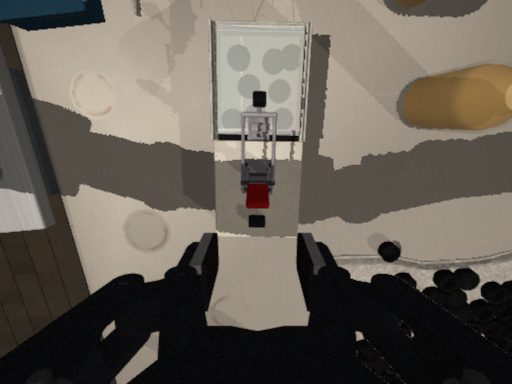

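Clear view: knob (260,99), crossbar (258,115), hook (261,124), red handle (257,198), with the box nearly in line with the tool. I'll take a second view from lower down and further toward the hook to triangulate.

>>> {"fn": "jog_arm", "kwargs": {
  "plan": [
    {"x": 0.15,"y": 0,"z": 0.15,"wx": 0,"wy": 0,"wz": 0},
    {"x": 0.25,"y": 0,"z": 0.3,"wx": 0,"wy": 0,"wz": 0},
    {"x": 0.25,"y": 0,"z": 0.3,"wx": 0,"wy": 0,"wz": 0},
    {"x": 0.25,"y": 0,"z": 0.3,"wx": 0,"wy": 0,"wz": 0},
    {"x": 0.25,"y": 0,"z": 0.3,"wx": 0,"wy": 0,"wz": 0}
  ]
}}

```text
t: 3.72
eef_pos: [0.5367, -0.0313, 0.2618]
tool_rot: [0.001, 0.744, 0.668, 0.002]
contact_force: [-0.1, -0.6, -0.3]
gripper_width: 0.499
```

```bash
python3 look.py pics/w2.png; python3 -c "
import cv2; a=cv2.imread('pics/w2.png')[0:330,130:390]; cv2.imwrite('pics/w2c.png',cv2.resize(a,None,fx=1.8,fy=1.8,interpolation=2))"
```

```text
pivot [([255.0, 218.1], 0.96)]
handle [([255.0, 257.2], 0.59)]
loop []
bar [([253.8, 157.8], 0.84)]
knob [([256.7, 149.4], 0.71)]
panel [([256.6, 162.9], 0.61), ([259.0, 162.9], 0.43)]
nose [([258.9, 161.9], 0.89)]
box [([253.6, 185.0], 0.75)]
pivot [ 0.5286 -0.0795  0.082 ]
panel [ 0.5374 -0.0166  0.06  ]
nose [ 0.5404 -0.0131  0.076 ]
[ 0.5364 -0.0308  0.2614] 4.1667 [0.106 0.994 0.002]
```

View pics/w2c.png

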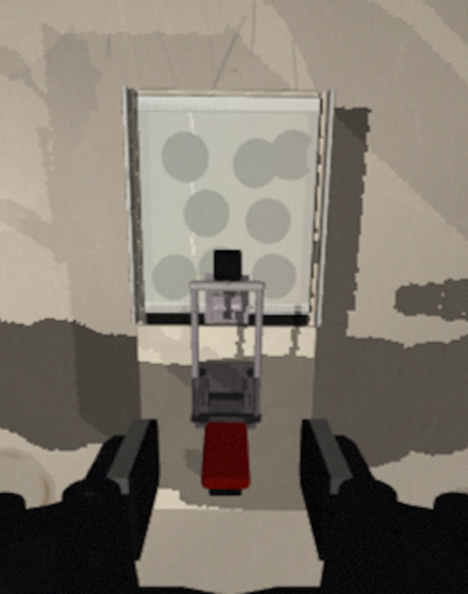

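```bash
cat > fit.py <<'E'
from h import *
from scipy.optimize import least_squares
V2=P("wrist"); e2=np.array([.5364,-.0308,.2614]); e1=np.array([.5308,-.0803,.3211])
E1=V2[1].copy(); E1[:3,3]=V2[1][:3,3]-V2[1][:3,:3]@(e1-e2)
C={"w1":(V2[0],E1),"w2":V2,"scene":P("scene"),"top":P("top")}
O={"w2":dict(pivot=(255,218.1),handle=(255,257.2),bar=(253.8,157.8),knob=(256.7,149.4),nose=(258.9,161.9),panel=(257,162.9),box=(253.6,185)),
"w1":dict(pivot=(255.7,172.1),handle=(256.8,197.9),loop=(258.4,183.2),bar=(257.5,115.8),knob=(260.6,100.4),nose=(261,123.5),panel=(261.6,124.7)),
"scene":dict(pivot=(253,231),handle=(253,210),loop=(252,222),bar=(221,234),knob=(217,227),nose=(224,245),panel=(229,246)),
"top":dict(pivot=(240,212),handle=(241,211),loop=(240,211),bar=(219,208),knob=(210,209),nose=(220,212),panel=(222,211))}
# box edges seen in w2: (pixel, box point)
Ed=[((206.7,189),"L"),((304.4,189),"R"),((206.7,250),"L"),((304.4,250),"R")]
def pts(s):
    x,y,a,th,ph,px=s
    f=lambda u,z,v=0: np.array([x+u*np.cos(a)-v*np.sin(a), y+u*np.sin(a)+v*np.cos(a), z])
    pv=(-.03,.082); d=(-np.cos(th),np.sin(th)); pin=(pv[0]+.022*d[0],pv[1]+.022*d[1])
    L=lambda u,z:(pin[0]+u*np.cos(ph)-z*np.sin(ph),pin[1]+u*np.sin(ph)+z*np.cos(ph))
    q=dict(pivot=pv,handle=(pv[0]+.065*d[0],pv[1]+.065*d[1]),loop=pin,bar=L(.085,0),knob=L(.103,.034),nose=(px+.002,.076),panel=(px,.06),box=(0,0))
    return {k:f(*v) for k,v in q.items()},f
def pj(c,p): K,E=C[c]; q=K@(E[:3,:3]@p+E[:3,3]); return q[:2]/q[2]
def res(s):
    q,f=pts(s); r=[]
    for c in O:
        for k,uv in O[c].items(): r+=list((pj(c,q[k])-uv)*(1 if k!="box" else .3))
    for uv,side in Ed:
        K,E=C["w2"]; v=.0625*(1 if side=="L" else -1)
        p=[pj("w2",f(u,.06,v)) for u in(-.13,.01)]; t=(uv[1]-p[0][1])/(p[1][1]-p[0][1]); r.append(2*(p[0][0]+t*(p[1][0]-p[0][0])-uv[0]))
    return np.array(r)
if __name__=="__main__":
    s=least_squares(res,[.534,-.055,np.radians(84),1.95,.15,.035],loss="soft_l1"); print(s.x.round(4),np.degrees(s.x[2]),s.cost)
    for c in O: print(c,{k:(pj(c,pts(s.x)[0][k])-uv).round(1).tolist() for k,uv in O[c].items()})
    print({k:v.round(4).tolist() for k,v in pts(s.x)[0].items()}, [r.round(1) for r in res(s.x)[-4:]])
    J=s.jac; print("sd",np.sqrt(np.diag(np.linalg.inv(J.T@J))).round(4)); np.save("s.npy",s.x)
E
python3 fit.py
```

```text
[ 0.533  -0.0544  1.4415  1.3444  0.1125  0.0377] 82.5922351371361 75.74423303176603
w2 {'pivot': [0.8, 3.5], 'handle': [0.6, 0.5], 'bar': [3.8, 2.3], 'knob': [1.5, 1.0], 'nose': [-1.7, 1.7], 'panel': [0.1, 0.2], 'box': [2.6, -2.8]}
w1 {'pivot': [0.3, -0.4], 'handle': [-1.0, -3.5], 'loop': [-2.5, -4.6], 'bar': [0.0, -5.3], 'knob': [-2.5, -4.5], 'nose': [-3.8, -4.8], 'panel': [-4.5, -4.6]}
scene {'pivot': [-2.4, -2.9], 'handle': [2.1, 0.5], 'loop': [0.1, 0.3], 'bar': [2.0, 0.2], 'knob': [0.1, 1.0], 'nose': [3.2, -3.9], 'panel': [-0.8, -1.6]}
top {'pivot': [1.3, 0.1], 'handle': [3.4, -0.2], 'loop': [2.3, 0.7], 'bar': [-2.6, 0.9], 'knob': [0.5, -1.6], 'nose': [0.7, -1.7], 'panel': [-0.1, -0.2]}
{'pivot': [0.5291, -0.0841, 0.082], 'handle': [0.5273, -0.0986, 0.1453], 'loop': [0.5285, -0.089, 0.1034], 'bar': [0.5394, -0.0052, 0.113], 'knob': [0.5412, 0.0087, 0.1488], 'nose': [0.5381, -0.0149, 0.076], 'panel': [0.5379, -0.0169, 0.06], 'box': [0.533, -0.0544, 0.0]} [np.float64(-0.5), np.float64(3.9), np.float64(2.7), np.float64(-5.0)]
sd [0.0004 0.0013 0.0109 0.0344 0.0245 0.0017]
```

```bash
sed -i 's/e1=np.array.*/e1=np.array([.5302,-.0762,.3188])/' fit.py; python3 fit.py
python3 - <<'E'
from h import *
s=np.load("s.npy"); from fit import pts
q=pts(s)[0]; k=q["knob"]; go((k[0],k[1],.20),np.degrees(s[2])); go((k[0],k[1],k[2]-.019),np.degrees(s[2]))
E
```

```text
[ 0.533  -0.0514  1.4437  1.3046  0.1448  0.035 ] 82.72000586506977 53.95599103830412
w2 {'pivot': [0.7, 1.3], 'handle': [0.3, -0.1], 'bar': [3.4, 0.9], 'knob': [1.0, 0.8], 'nose': [-2.1, 1.6], 'panel': [-0.3, 0.1], 'box': [2.5, -4.8]}
w1 {'pivot': [0.9, 0.7], 'handle': [-0.3, -0.1], 'loop': [-1.8, -2.8], 'bar': [0.6, -3.3], 'knob': [-1.9, -1.3], 'nose': [-3.4, -1.7], 'panel': [-4.1, -1.7]}
scene {'pivot': [-3.3, -2.3], 'handle': [2.0, 0.8], 'loop': [-0.6, 0.7], 'bar': [1.4, 0.0], 'knob': [-0.1, 0.5], 'nose': [3.3, -3.7], 'panel': [-0.7, -1.5]}
top {'pivot': [0.4, 0.1], 'handle': [3.3, -0.1], 'loop': [1.7, 0.7], 'bar': [-3.3, 0.9], 'knob': [0.2, -1.6], 'nose': [0.6, -1.6], 'panel': [-0.2, -0.1]}
{'pivot': [0.5292, -0.0812, 0.082], 'handle': [0.5271, -0.0981, 0.1447], 'loop': [0.5285, -0.0869, 0.1032], 'bar': [0.5392, -0.0035, 0.1155], 'knob': [0.5408, 0.0093, 0.1517], 'nose': [0.5377, -0.0147, 0.076], 'panel': [0.5375, -0.0167, 0.06], 'box': [0.533, -0.0514, 0.0]} [np.float64(-1.0), np.float64(3.3), np.float64(2.5), np.float64(-5.3)]
sd [0.0004 0.0012 0.01   0.0277 0.02   0.0015]
p [ 0.5364 -0.0308  0.2614] t 4.1667 row [ 0.2013 -0.0009  0.3075] [ 0.0014 -0.0005  0.0066]
p [ 0.5364 -0.0308  0.2614] t 4.1667 row [ 0.2008 -0.0024  0.6438] [ 0.0014 -0.0005  0.0066]
```

```bash
cat > kin.py <<'E'
from fit import *
def bar2(xb,zb):
    """bar in box frame (m) -> theta, phi, knob(x,z) in box frame"""
    v=np.array([xb+.03,zb-.082]); d=np.hypot(*v); be=np.arctan2(v[1],v[0])
    al=np.arccos((.022**2+d*d-.085**2)/(2*.022*d)); g=be+al
    pin=np.array([-.03,.082])+.022*np.array([np.cos(g),np.sin(g)]); w=np.array([xb,zb])-pin; ph=np.arctan2(w[1],w[0])
    c,s=np.cos(ph),np.sin(ph); return np.pi-g,ph,pin+np.array([.103*c-.034*s,.103*s+.034*c])
def knob2(x,z):
    from scipy.optimize import fsolve
    r=fsolve(lambda b: bar2(*b)[2]-np.array([x,z]),[x-.02,z-.03]); return r,bar2(*r)[:2]
if __name__=="__main__":
    PX=.0377; f=least_squares(lambda s:res(np.r_[s,PX]),np.load("s.npy")[:5],loss="soft_l1"); s=np.r_[f.x,PX]; np.save("s.npy",s)
    print(s.round(4),f.cost); q=pts(s)[0]; print({k:q[k].round(4).tolist() for k in("knob","bar","pivot","panel")})
    ax=np.array([np.cos(s[2]),np.sin(s[2])]); k=q["knob"]; kx=(k[:2]-s[:2])@ax; print("knob box",kx,k[2])
    for dx,z in((.015,.1),(.016,.085),(.016,.066),(.010,.066),(.005,.066),(0,.066),(-.004,.066)):
        r=bar2(PX+dx,z); print(dx,z,np.round(r[:2],3),"knob",r[2].round(4),"rel start",(r[2]-[kx,k[2]]).round(4))
    go((k[0],k[1],k[2]+.03),np.degrees(s[2])); go((k[0],k[1],k[2]-.016),np.degrees(s[2]))
E
python3 kin.py
```

```text
[ 0.5328 -0.0534  1.4423  1.3413  0.1244  0.0377] 55.13926987714572
{'knob': [0.5409, 0.0091, 0.1499], 'bar': [0.5392, -0.0044, 0.114], 'pivot': [0.529, -0.0831, 0.082], 'panel': [0.5377, -0.016, 0.06]}
knob box 0.06297879962233283 0.14994365373683416
0.015 0.1 [ 1.47  -0.046] knob [0.0722 0.1331] rel start [ 0.0093 -0.0168]
0.016 0.085 [ 1.609 -0.225] knob [0.0788 0.1141] rel start [ 0.0159 -0.0358]
0.016 0.066 [ 1.899 -0.448] knob [0.0847 0.0888] rel start [ 0.0217 -0.0611]
0.01 0.066 [ 1.645 -0.463] knob [0.079  0.0884] rel start [ 0.016  -0.0616]
0.005 0.066 [ 1.412 -0.46 ] knob [0.0739 0.0885] rel start [ 0.0109 -0.0615]
0 0.066 [ 1.132 -0.436] knob [0.0684 0.0892] rel start [ 0.0054 -0.0607]
-0.004 0.066 [ 0.82  -0.387] knob [0.0632 0.0907] rel start [ 0.0002 -0.0593]
p [ 0.5364 -0.0308  0.2614] t 4.1667 row [ 0.2001 -0.0007  0.4078] [ 0.0014 -0.0005  0.0071]
p [ 0.5364 -0.0308  0.2614] t 4.1667 row [ 0.1998 -0.0018  0.6378] [ 0.0014 -0.0005  0.0071]
```

>>> {"fn": "jog_arm", "kwargs": {
  "plan": [
    {"x": 0.1,"y": 0,"z": 0.1,"wx": 0.001,"wy": 0,"wz": 0.007},
    {"x": 0.2,"y": 0,"z": 0.2,"wx": 0.001,"wy": 0,"wz": 0.007},
    {"x": 0.2,"y": 0,"z": 0.3,"wx": 0.001,"wy": 0,"wz": 0.007},
    {"x": 0.2,"y": 0,"z": 0.4,"wx": 0.001,"wy": 0,"wz": 0.007},
    {"x": 0.2,"y": 0,"z": 0.5,"wx": 0.001,"wy": 0,"wz": 0.007},
    {"x": 0.2,"y": 0,"z": 0.5,"wx": 0.001,"wy": 0,"wz": 0.007},
    {"x": 0.2,"y": 0,"z": 0.5,"wx": 0.001,"wy": 0,"wz": 0.007}
  ]
}}

```text
t: 4.75
eef_pos: [0.5406, 0.009, 0.1611]
tool_rot: [-0.001, 0.751, 0.66, 0.0]
contact_force: [0.5, -0.7, 0.2]
gripper_width: 0.499
```

```bash
python3 look.py pics/w3.png
python3 - <<'E'
from h import *
s=np.load("s.npy"); from fit import pts
k=pts(s)[0]["knob"]; print(proj("wrist",k)); go((k[0],k[1],k[2]-.016),np.degrees(s[2]))
E
```

```text
pivot [([258.2, 301.3], 0.89)]
handle []
loop [([259.6, 240.4], 0.39)]
bar [([254.1, 231.8], 0.65)]
knob [([255.5, 235.5], 0.59)]
panel [([260.0, 225.1], 0.77)]
nose [([256.7, 228.8], 0.78)]
box [([259.4, 237.8], 0.93)]
pivot [ 0.5297 -0.0834  0.082 ]
panel [ 0.5398 -0.0185  0.06  ]
nose [ 0.5372 -0.0152  0.076 ]
[0.5414 0.0091 0.162 ] 5.2 [0.128 0.992 0.002]
[257.8883242  238.05630399]
p [0.5414 0.0091 0.162 ] t 5.2 row [-0.0004 -0.0029  0.1405] [ 0.0007 -0.0005  0.0001]
```

View pics/w3.png

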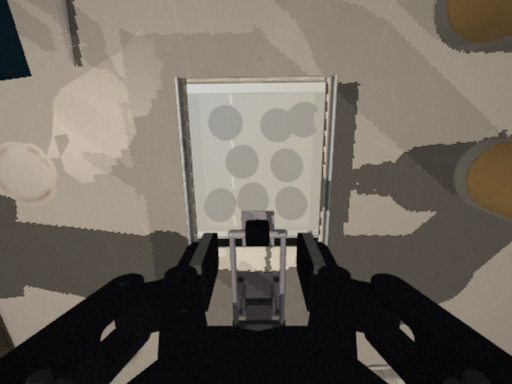

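The knob (257,233) stands centred between the fingers, matching the prediction to within 2 mm. I'll lower the hand and pinch.

>>> {"fn": "jog_arm", "kwargs": {
  "plan": [
    {"x": 0.006,"y": -0.003,"z": 0.05,"wx": 0,"wy": 0,"wz": 0},
    {"x": 0.006,"y": -0.003,"z": 0.1,"wx": 0,"wy": 0,"wz": 0},
    {"x": 0.006,"y": -0.003,"z": 0.14,"wx": 0,"wy": 0,"wz": 0},
    {"x": 0.006,"y": -0.003,"z": 0.14,"wx": 0,"wy": 0,"wz": 0},
    {"x": 0.006,"y": -0.003,"z": 0.14,"wx": 0,"wy": 0,"wz": 0}
  ]
}}

```text
t: 5.62
eef_pos: [0.5403, 0.0104, 0.1329]
tool_rot: [-0.0, 0.751, 0.66, 0.001]
contact_force: [-0.2, 0.1, -0.6]
gripper_width: 0.5
```

>>> {"fn": "jog_arm", "kwargs": {
  "plan": [
    {"x": 0,"y": 0,"z": 0,"wx": 0,"wy": 0,"wz": 0},
    {"x": 0,"y": 0,"z": 0,"wx": 0,"wy": 0,"wz": 0},
    {"x": 0,"y": 0,"z": 0,"wx": 0,"wy": 0,"wz": 0},
    {"x": 0,"y": 0,"z": 0,"wx": 0,"wy": 0,"wz": 0},
    {"x": 0,"y": 0,"z": 0,"wx": 0,"wy": 0,"wz": 0},
    {"x": 0,"y": 0,"z": 0,"wx": 0,"wy": 0,"wz": 0},
    {"x": 0,"y": 0,"z": 0,"wx": 0,"wy": 0,"wz": 0},
    {"x": 0,"y": 0,"z": 0,"wx": 0,"wy": 0,"wz": 0}
  ],
  "hand": -1,
  "grip_force": 25
}}

```text
t: 6.28
eef_pos: [0.5406, 0.0104, 0.1332]
tool_rot: [-0.0, 0.751, 0.66, 0.001]
contact_force: [1.3, 0.8, -0.1]
gripper_width: 0.148
```

>>> {"fn": "jog_arm", "kwargs": {
  "plan": [
    {"x": 0.02,"y": 0,"z": 0.04,"wx": 0,"wy": 0,"wz": 0},
    {"x": 0.04,"y": 0,"z": 0.08,"wx": 0,"wy": 0,"wz": 0},
    {"x": 0.055,"y": 0,"z": 0.13,"wx": 0,"wy": 0,"wz": 0},
    {"x": 0.07,"y": 0,"z": 0.17,"wx": 0,"wy": 0,"wz": 0},
    {"x": 0.07,"y": 0,"z": 0.17,"wx": 0,"wy": 0,"wz": 0},
    {"x": 0.07,"y": 0,"z": 0.17,"wx": 0,"wy": 0,"wz": 0}
  ]
}}

```text
t: 6.78
eef_pos: [0.5423, 0.0249, 0.0984]
tool_rot: [-0.001, 0.751, 0.661, 0.001]
contact_force: [0.6, 0.5, 1.3]
gripper_width: 0.152
```

```bash
python3 look.py pics/w4.png
python3 - <<'E'
from h import *
im=save("scene","pics/s4.png")
for t in("knob","bar","nose","panel","handle","pivot"): print(t,[(np.round(x["location"]).tolist(),round(x["confidence"],2)) for x in finder.place_of("scene",t)[:2]])
a=cv2.imread("pics/s4.png")[150:290,170:310]; b=cv2.imread("pics/w4.png")[150:330,170:350]
cv2.imwrite("pics/c4.png",np.hstack([cv2.resize(a,(400,400),interpolation=2),cv2.resize(b,(400,400),interpolation=2)]))
E
```

```text
pivot [([259.0, 286.6], 0.67)]
handle []
loop [([256.2, 272.7], 0.49)]
bar [([254.8, 273.9], 0.61)]
knob [([256.8, 262.7], 0.64)]
panel [([260.6, 280.0], 0.97)]
nose [([261.9, 289.1], 0.78)]
box [([257.0, 280.5], 0.74)]
pivot [ 0.5381 -0.0114  0.082 ]
panel [ 0.5383 -0.0205  0.06  ]
nose [ 0.5393 -0.0175  0.076 ]
[0.5424 0.0247 0.0994] 7.2333 [0.128 0.992 0.002]
knob [([213.0, 239.0], 0.59)]
bar [([221.0, 244.0], 0.53)]
nose [([224.0, 246.0], 0.28)]
panel [([228.0, 247.0], 0.71), ([254.0, 228.0], 0.33)]
handle [([251.0, 225.0], 0.57)]
pivot [([252.0, 230.0], 0.94)]
```

View pics/c4.png

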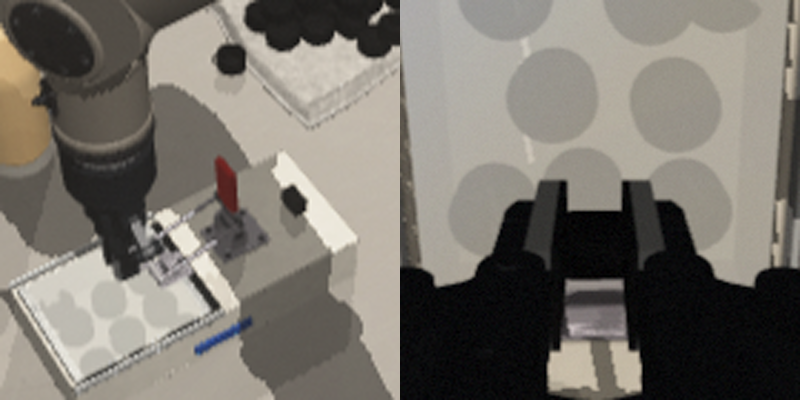

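>>> {"fn": "jog_arm", "kwargs": {
  "plan": [
    {"x": 0.005,"y": 0,"z": 0.03,"wx": 0,"wy": 0,"wz": 0},
    {"x": 0.01,"y": 0,"z": 0.06,"wx": 0,"wy": 0,"wz": 0},
    {"x": 0.018,"y": 0,"z": 0.09,"wx": 0,"wy": 0,"wz": 0},
    {"x": 0.022,"y": 0,"z": 0.11,"wx": 0,"wy": 0,"wz": 0},
    {"x": 0.022,"y": 0,"z": 0.11,"wx": 0,"wy": 0,"wz": 0},
    {"x": 0.022,"y": 0,"z": 0.11,"wx": 0,"wy": 0,"wz": 0}
  ]
}}

```text
t: 8.08
eef_pos: [0.5429, 0.0284, 0.0768]
tool_rot: [-0.0, 0.751, 0.66, 0.0]
contact_force: [0.3, -3.1, 1.9]
gripper_width: 0.151
```

>>> {"fn": "jog_arm", "kwargs": {
  "plan": [
    {"x": 0.001,"y": 0,"z": 0.01,"wx": 0,"wy": 0,"wz": 0},
    {"x": 0.001,"y": 0,"z": 0.01,"wx": 0,"wy": 0,"wz": 0},
    {"x": 0.002,"y": 0,"z": 0.02,"wx": 0,"wy": 0,"wz": 0},
    {"x": 0.002,"y": 0,"z": 0.02,"wx": 0,"wy": 0,"wz": 0}
  ]
}}

```text
t: 8.42
eef_pos: [0.5429, 0.0289, 0.0727]
tool_rot: [-0.0, 0.751, 0.66, 0.001]
contact_force: [-0.6, -1.2, 1.7]
gripper_width: 0.155
```

>>> {"fn": "jog_arm", "kwargs": {
  "plan": [
    {"x": 0,"y": 0,"z": 0.005,"wx": 0,"wy": 0,"wz": 0},
    {"x": 0,"y": 0,"z": 0.01,"wx": 0,"wy": 0,"wz": 0},
    {"x": 0,"y": 0,"z": 0.01,"wx": 0,"wy": 0,"wz": 0}
  ]
}}

```text
t: 8.67
eef_pos: [0.5431, 0.0291, 0.0713]
tool_rot: [-0.0, 0.751, 0.66, 0.001]
contact_force: [-2.9, -1.8, 10.3]
gripper_width: 0.158
```

>>> {"fn": "jog_arm", "kwargs": {
  "plan": [
    {"x": 0,"y": 0,"z": 0.005,"wx": 0,"wy": 0,"wz": 0},
    {"x": 0,"y": 0,"z": 0.01,"wx": 0,"wy": 0,"wz": 0},
    {"x": 0,"y": 0,"z": 0.01,"wx": 0,"wy": 0,"wz": 0}
  ]
}}

```text
t: 8.92
eef_pos: [0.5433, 0.0291, 0.0709]
tool_rot: [0.0, 0.751, 0.66, 0.0]
contact_force: [-5.6, -3.0, 17.8]
gripper_width: 0.155
```

>>> {"fn": "jog_arm", "kwargs": {
  "plan": [
    {"x": 0,"y": 0,"z": -0.01,"wx": 0,"wy": 0,"wz": 0},
    {"x": 0,"y": 0,"z": -0.02,"wx": 0,"wy": 0,"wz": 0},
    {"x": 0,"y": 0,"z": -0.02,"wx": 0,"wy": 0,"wz": 0},
    {"x": 0,"y": 0,"z": -0.02,"wx": 0,"wy": 0,"wz": 0}
  ]
}}

```text
t: 9.25
eef_pos: [0.5431, 0.0296, 0.0746]
tool_rot: [0.0, 0.751, 0.66, 0.001]
contact_force: [-0.2, 1.5, -0.7]
gripper_width: 0.154
```

>>> {"fn": "jog_arm", "kwargs": {
  "plan": [
    {"x": -0.01,"y": 0,"z": 0,"wx": 0,"wy": 0,"wz": 0},
    {"x": -0.02,"y": 0,"z": 0,"wx": 0,"wy": 0,"wz": 0},
    {"x": -0.03,"y": 0,"z": 0,"wx": 0,"wy": 0,"wz": 0},
    {"x": -0.03,"y": 0,"z": 0,"wx": 0,"wy": 0,"wz": 0}
  ]
}}

```text
t: 9.58
eef_pos: [0.5424, 0.0237, 0.0745]
tool_rot: [-0.0, 0.751, 0.66, 0.001]
contact_force: [0.6, 3.1, -0.8]
gripper_width: 0.153
```

>>> {"fn": "jog_arm", "kwargs": {
  "plan": [
    {"x": -0.005,"y": 0,"z": 0,"wx": 0,"wy": 0,"wz": 0},
    {"x": -0.01,"y": 0,"z": 0,"wx": 0,"wy": 0,"wz": 0},
    {"x": -0.01,"y": 0,"z": 0,"wx": 0,"wy": 0,"wz": 0}
  ]
}}

```text
t: 9.83
eef_pos: [0.5422, 0.0215, 0.0745]
tool_rot: [-0.0, 0.751, 0.66, 0.001]
contact_force: [-0.1, 2.0, -0.8]
gripper_width: 0.162
```

>>> {"fn": "jog_arm", "kwargs": {
  "plan": [
    {"x": -0.005,"y": 0,"z": 0,"wx": 0,"wy": 0,"wz": 0},
    {"x": -0.01,"y": 0,"z": 0,"wx": 0,"wy": 0,"wz": 0},
    {"x": -0.01,"y": 0,"z": 0,"wx": 0,"wy": 0,"wz": 0}
  ]
}}

```text
t: 10.08
eef_pos: [0.5419, 0.0192, 0.0744]
tool_rot: [-0.0, 0.751, 0.66, 0.001]
contact_force: [1.1, 2.2, -1.8]
gripper_width: 0.161
```

>>> {"fn": "jog_arm", "kwargs": {
  "plan": [
    {"x": -0.005,"y": 0,"z": 0,"wx": 0,"wy": 0,"wz": 0},
    {"x": -0.005,"y": 0,"z": 0,"wx": 0,"wy": 0,"wz": 0},
    {"x": -0.005,"y": 0,"z": 0,"wx": 0,"wy": 0,"wz": 0}
  ]
}}

```text
t: 10.33
eef_pos: [0.5418, 0.018, 0.0744]
tool_rot: [0.0, 0.751, 0.66, 0.001]
contact_force: [0.0, 1.5, -2.6]
gripper_width: 0.152
```

>>> {"fn": "jog_arm", "kwargs": {
  "plan": [
    {"x": -0.005,"y": 0,"z": 0,"wx": 0,"wy": 0,"wz": 0},
    {"x": -0.005,"y": 0,"z": 0,"wx": 0,"wy": 0,"wz": 0},
    {"x": -0.005,"y": 0,"z": 0,"wx": 0,"wy": 0,"wz": 0}
  ]
}}

```text
t: 10.58
eef_pos: [0.5416, 0.0169, 0.0744]
tool_rot: [0.0, 0.751, 0.66, 0.001]
contact_force: [1.6, 2.9, -1.7]
gripper_width: 0.152
```

>>> {"fn": "jog_arm", "kwargs": {
  "plan": [
    {"x": -0.005,"y": 0,"z": 0,"wx": 0,"wy": 0,"wz": 0},
    {"x": -0.005,"y": 0,"z": 0,"wx": 0,"wy": 0,"wz": 0},
    {"x": -0.005,"y": 0,"z": 0,"wx": 0,"wy": 0,"wz": 0}
  ]
}}

```text
t: 10.83
eef_pos: [0.5415, 0.0161, 0.0744]
tool_rot: [0.0, 0.751, 0.66, 0.001]
contact_force: [1.3, 4.7, -1.6]
gripper_width: 0.155
```

>>> {"fn": "jog_arm", "kwargs": {
  "plan": [
    {"x": -0.005,"y": 0,"z": 0,"wx": 0,"wy": 0,"wz": 0},
    {"x": -0.005,"y": 0,"z": 0,"wx": 0,"wy": 0,"wz": 0},
    {"x": -0.005,"y": 0,"z": 0,"wx": 0,"wy": 0,"wz": 0}
  ]
}}

```text
t: 11.08
eef_pos: [0.5415, 0.016, 0.0745]
tool_rot: [-0.0, 0.751, 0.66, 0.001]
contact_force: [0.8, 4.9, -1.7]
gripper_width: 0.154
```

>>> {"fn": "jog_arm", "kwargs": {
  "plan": [
    {"x": -0.007,"y": 0,"z": 0,"wx": 0,"wy": 0,"wz": 0},
    {"x": -0.007,"y": 0,"z": 0,"wx": 0,"wy": 0,"wz": 0},
    {"x": -0.007,"y": 0,"z": 0,"wx": 0,"wy": 0,"wz": 0}
  ]
}}

```text
t: 11.33
eef_pos: [0.5415, 0.0159, 0.0746]
tool_rot: [-0.001, 0.751, 0.661, 0.002]
contact_force: [0.9, 6.4, -2.8]
gripper_width: 0.158
```

Run:
```python
from h import *
from kin import knob2
for k0 in (.063,.0645):
    ax=np.array([.128,.992]); o=monitor.get_obs(); kx=k0+(o["eef_pos"][:2]-[.5406,.0104])@ax
    print(kx, knob2(kx,.0892))
print(o["contact_force"],o["eef_pos"],o["joint_torque"].round(1))
```

```text
0.06856425686162594 (array([0.03786128, 0.06601968]), (np.float64(1.1421923627830393), np.float64(-0.43721255929181796)))
0.07006425686162594 (array([0.03922217, 0.0662051 ]), (np.float64(1.2198118743689355), np.float64(-0.4432378542744166)))
[ 0.85563206  6.36042668 -2.81421189] [0.54147972 0.01589562 0.0745778 ] [  3.6 -52.2  -1.3 -19.3   1.2   1.2  -0.1]
```

>>> {"fn": "jog_arm", "kwargs": {
  "plan": [
    {"x": -0.009,"y": 0,"z": 0,"wx": 0,"wy": 0,"wz": 0},
    {"x": -0.009,"y": 0,"z": 0,"wx": 0,"wy": 0,"wz": 0},
    {"x": -0.009,"y": 0,"z": 0,"wx": 0,"wy": 0,"wz": 0}
  ]
}}

```text
t: 11.58
eef_pos: [0.5414, 0.0156, 0.0747]
tool_rot: [-0.001, 0.75, 0.661, 0.003]
contact_force: [1.1, 8.0, -1.4]
gripper_width: 0.156
```

>>> {"fn": "jog_arm", "kwargs": {
  "plan": [
    {"x": -0.01,"y": 0,"z": 0,"wx": 0,"wy": 0,"wz": 0},
    {"x": -0.01,"y": 0,"z": 0,"wx": 0,"wy": 0,"wz": 0},
    {"x": -0.01,"y": 0,"z": 0,"wx": 0,"wy": 0,"wz": 0}
  ]
}}

```text
t: 11.83
eef_pos: [0.5414, 0.0153, 0.0748]
tool_rot: [-0.002, 0.75, 0.662, 0.004]
contact_force: [1.1, 6.5, -2.7]
gripper_width: 0.156
```

>>> {"fn": "jog_arm", "kwargs": {
  "plan": [
    {"x": -0.011,"y": 0,"z": 0,"wx": 0,"wy": 0,"wz": 0},
    {"x": -0.011,"y": 0,"z": 0,"wx": 0,"wy": 0,"wz": 0},
    {"x": -0.011,"y": 0,"z": 0,"wx": 0,"wy": 0,"wz": 0}
  ]
}}

```text
t: 12.08
eef_pos: [0.5414, 0.015, 0.0749]
tool_rot: [-0.002, 0.75, 0.662, 0.005]
contact_force: [0.9, 7.4, -2.0]
gripper_width: 0.156
```

>>> {"fn": "jog_arm", "kwargs": {
  "plan": [
    {"x": -0.011,"y": 0,"z": 0,"wx": 0,"wy": 0,"wz": 0},
    {"x": -0.011,"y": 0,"z": 0,"wx": 0,"wy": 0,"wz": 0},
    {"x": -0.011,"y": 0,"z": 0,"wx": 0,"wy": 0,"wz": 0}
  ]
}}

```text
t: 12.33
eef_pos: [0.5413, 0.0147, 0.075]
tool_rot: [-0.003, 0.749, 0.662, 0.006]
contact_force: [1.1, 8.5, -2.2]
gripper_width: 0.157
```

>>> {"fn": "jog_arm", "kwargs": {
  "plan": [
    {"x": -0.012,"y": 0,"z": 0,"wx": 0,"wy": 0,"wz": 0},
    {"x": -0.012,"y": 0,"z": 0,"wx": 0,"wy": 0,"wz": 0},
    {"x": -0.012,"y": 0,"z": 0,"wx": 0,"wy": 0,"wz": 0},
    {"x": -0.012,"y": 0,"z": 0,"wx": 0,"wy": 0,"wz": 0}
  ]
}}

```text
t: 12.67
eef_pos: [0.5413, 0.0145, 0.075]
tool_rot: [-0.004, 0.749, 0.663, 0.007]
contact_force: [0.7, 8.7, -2.8]
gripper_width: 0.153
```

Run:
```python
from h import *
save("scene","pics/s5.png"); save("wrist","pics/w5.png")
for c in("scene",):
  for t in("knob","bar","nose","panel","handle","pivot"): print(t,[(np.round(x["location"]).tolist(),round(x["confidence"],2)) for x in finder.place_of(c,t)[:2]])
for i in range(6):
    cams.read_camera("top"); o=monitor.get_obs(); print(o["t"],o["eef_pos"].round(4),o["contact_force"].round(1))
```

```text
knob [([218.0, 242.0], 0.7)]
bar [([360.0, 171.0], 0.43), ([241.0, 253.0], 0.4)]
nose [([243.0, 254.0], 0.63), ([223.0, 242.0], 0.61)]
panel [([225.0, 245.0], 0.7)]
handle [([258.0, 208.0], 0.7)]
pivot [([250.0, 229.0], 0.92)]
13.1167 [0.5413 0.0145 0.0751] [ 0.8  8.2 -1.6]
13.1667 [0.5413 0.0145 0.0751] [ 1.2  8.2 -2.2]
13.2167 [0.5413 0.0145 0.0751] [ 0.7  8.  -2.5]
13.2667 [0.5413 0.0145 0.0751] [ 2.1  8.6 -2.7]
13.3167 [0.5413 0.0145 0.075 ] [ 2.2  7.5 -2.2]
13.3667 [0.5413 0.0145 0.075 ] [ 1.1  8.9 -2.7]
```

Holding steady at about 8 N in the draw direction, the seated bar has moved the lid an estimated 1.2 mm. I'll ease off, open the fingers and rise.

>>> {"fn": "jog_arm", "kwargs": {
  "plan": [
    {"x": 0.004,"y": 0,"z": 0,"wx": 0,"wy": 0,"wz": 0},
    {"x": 0.008,"y": 0,"z": 0,"wx": 0,"wy": 0,"wz": 0},
    {"x": 0.008,"y": 0,"z": 0,"wx": 0,"wy": 0,"wz": 0}
  ]
}}

```text
t: 13.62
eef_pos: [0.5413, 0.0153, 0.0749]
tool_rot: [-0.003, 0.749, 0.663, 0.006]
contact_force: [1.1, 1.9, -1.7]
gripper_width: 0.156
```

>>> {"fn": "jog_arm", "kwargs": {
  "plan": [
    {"x": 0,"y": 0,"z": 0,"wx": 0,"wy": 0,"wz": 0},
    {"x": 0,"y": 0,"z": 0,"wx": 0,"wy": 0,"wz": 0},
    {"x": 0,"y": 0,"z": 0,"wx": 0,"wy": 0,"wz": 0},
    {"x": 0,"y": 0,"z": 0,"wx": 0,"wy": 0,"wz": 0},
    {"x": 0,"y": 0,"z": 0,"wx": 0,"wy": 0,"wz": 0}
  ],
  "hand": 0
}}

```text
t: 14.03
eef_pos: [0.5413, 0.015, 0.075]
tool_rot: [-0.003, 0.749, 0.663, 0.006]
contact_force: [0.6, 0.6, -0.7]
gripper_width: 0.499
```

Run:
```python
from h import *
o=monitor.get_obs(); p=o["eef_pos"]; print(o["contact_force"],o["gripper_width"])
go((p[0],p[1],.20),82.7); go((p[0],p[1],.095),82.7)
```

```text
[ 0.55692032  0.57641485 -0.69097262] 0.49852705460680047
p [0.5413 0.015  0.075 ] t 14.0333 row [ 0.0085  0.0022 -0.625 ] [ 0.0011 -0.0044  0.0016]
p [0.5413 0.015  0.075 ] t 14.0333 row [ 0.0014  0.0003 -0.1   ] [ 0.0011 -0.0044  0.0016]
```

Rising straight up, then back over the lever for a look.

>>> {"fn": "jog_arm", "kwargs": {
  "plan": [
    {"x": 0,"y": 0,"z": -0.05,"wx": 0,"wy": 0,"wz": 0},
    {"x": 0,"y": 0,"z": -0.15,"wx": 0,"wy": 0,"wz": 0},
    {"x": 0.005,"y": 0,"z": -0.3,"wx": 0.001,"wy": -0.004,"wz": 0.002},
    {"x": 0.01,"y": 0,"z": -0.5,"wx": 0.001,"wy": -0.004,"wz": 0.002},
    {"x": 0.01,"y": 0,"z": -0.7,"wx": 0.001,"wy": -0.004,"wz": 0.002},
    {"x": 0,"y": 0,"z": -0.85,"wx": 0.001,"wy": -0.004,"wz": 0.002},
    {"x": -0.2,"y": 0,"z": -0.9,"wx": 0.001,"wy": -0.004,"wz": 0.002},
    {"x": -0.3,"y": 0,"z": -0.9,"wx": 0.001,"wy": -0.004,"wz": 0.002},
    {"x": -0.3,"y": 0,"z": -0.9,"wx": 0.001,"wy": -0.004,"wz": 0.002},
    {"x": -0.3,"y": 0,"z": -0.9,"wx": 0.001,"wy": -0.004,"wz": 0.002},
    {"x": -0.3,"y": 0,"z": -0.9,"wx": 0.001,"wy": -0.004,"wz": 0.002}
  ],
  "hand": -1
}}

```text
t: 14.95
eef_pos: [0.5328, -0.0462, 0.2545]
tool_rot: [-0.0, 0.751, 0.66, 0.001]
contact_force: [0.3, 0.4, 0.2]
gripper_width: -0.001
```

```bash
python3 look.py pics/w6.png
python3 - <<'E'
from h import *
save("scene","pics/s6.png")
for t in("knob","bar","handle","pivot"): print(t,[(np.round(x["location"]).tolist(),round(x["confidence"],2)) for x in finder.place_of("scene",t)[:2]])
a=cv2.imread("pics/s6.png")[170:290,170:290]; b=cv2.imread("pics/w6.png")[120:320,160:360]
cv2.imwrite("pics/c6.png",np.hstack([cv2.resize(a,(400,400),interpolation=2),cv2.resize(b,(400,400),interpolation=2)]))
E
```

```text
pivot [([259.8, 212.2], 0.61)]
handle []
loop [([258.4, 152.4], 0.27)]
bar [([257.4, 150.5], 0.6)]
knob [([256.1, 125.7], 0.58)]
panel [([259.5, 149.9], 0.81)]
nose [([259.2, 152.4], 0.72), ([257.6, 130.1], 0.62)]
box [([259.1, 176.6], 0.6)]
pivot [ 0.5302 -0.0858  0.082 ]
panel [ 0.5388 -0.0163  0.06  ]
nose [ 0.5383 -0.0172  0.076 ]
[ 0.533  -0.0466  0.254 ] 15.4 [0.128 0.992 0.001]
knob [([218.0, 242.0], 0.47)]
bar [([216.0, 243.0], 0.39), ([224.0, 242.0], 0.16)]
handle [([261.0, 211.0], 0.61)]
pivot [([253.0, 228.0], 0.71), ([228.0, 246.0], 0.61)]
```

View pics/c6.png

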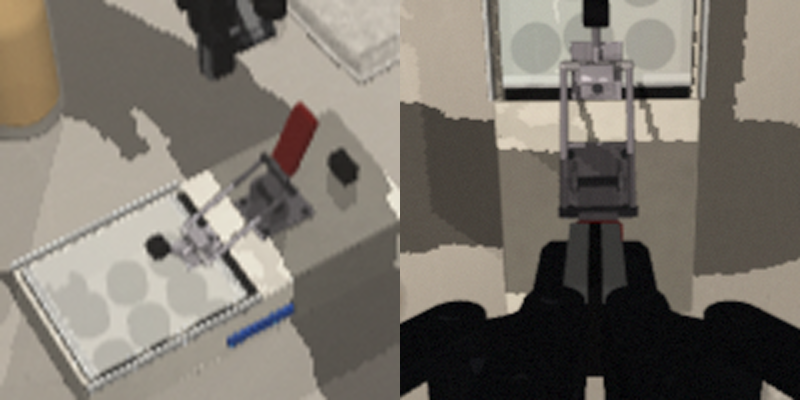

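The loop rests behind the hook (bar under the nose, knob lying forward) and the red lever leans back toward −x. Next I'll estimate the lever angle and plan the press.

```bash
cat > push.py <<'E'
from h import *
s=np.load("s.npy"); import sys
def W(u,z): return np.array([s[0]+u*np.cos(s[2]),s[1]+u*np.sin(s[2]),z])
def tcp(th,r=.068,gap=0):
    return W(-.03-r*np.cos(th)+(.004+gap)*np.sin(th)+.011, .082+r*np.sin(th)+(.004+gap)*np.cos(th))
if __name__=="__main__":
    for th in(.8,.9,1.,1.1,1.2): print(th,proj("scene",W(-.03-.065*np.cos(th),.082+.065*np.sin(th))).round(1), proj("scene",W(-.03,.082)).round(1))
    p=tcp(1.2,gap=.02); go((p[0],p[1],.21),np.degrees(s[2])); go(p,np.degrees(s[2])); p0=p
    for th in(1.2,1.0,.8,.6,.4,.3,.2,.1,0): print(th,tcp(th).round(4))
E
python3 push.py
```

```text
0.8 [265.2 209.8] [250.3 228.3]
0.9 [263.6 209.6] [250.3 228.3]
1.0 [261.8 209.5] [250.3 228.3]
1.1 [259.9 209.6] [250.3 228.3]
1.2 [257.9 209.9] [250.3 228.3]
p [ 0.533  -0.0469  0.2541] t 15.65 row [-0.1387  0.0033  0.2205] [ 0.0001 -0.0004 -0.0001]
p [ 0.533  -0.0469  0.2541] t 15.65 row [-0.139   0.0032  0.5001] [ 0.0001 -0.0004 -0.0001]
1.2 [ 0.5277 -0.0929  0.1468]
1.0 [ 0.5261 -0.1053  0.1414]
0.8 [ 0.5247 -0.1163  0.1336]
0.6 [ 0.5235 -0.1256  0.1237]
0.4 [ 0.5226 -0.1328  0.1122]
0.3 [ 0.5222 -0.1354  0.1059]
0.2 [ 0.522  -0.1375  0.0994]
0.1 [ 0.5218 -0.1389  0.0928]
0 [ 0.5217 -0.1396  0.086 ]
```

>>> {"fn": "jog_arm", "kwargs": {
  "plan": [
    {"x": -0.1,"y": 0,"z": 0.1,"wx": 0,"wy": 0,"wz": 0},
    {"x": -0.14,"y": 0,"z": 0.2,"wx": 0,"wy": 0,"wz": 0},
    {"x": -0.14,"y": 0,"z": 0.35,"wx": 0,"wy": 0,"wz": 0},
    {"x": -0.14,"y": 0,"z": 0.5,"wx": 0,"wy": 0,"wz": 0},
    {"x": -0.14,"y": 0,"z": 0.52,"wx": 0,"wy": 0,"wz": 0},
    {"x": -0.14,"y": 0,"z": 0.52,"wx": 0,"wy": 0,"wz": 0}
  ]
}}

```text
t: 16.15
eef_pos: [0.5281, -0.0744, 0.1487]
tool_rot: [-0.002, 0.751, 0.66, -0.001]
contact_force: [-0.6, 0.0, 0.2]
gripper_width: -0.003
```

Run:
```python
from push import *
for th in(1.05,1.0,.8,.6): go(tcp(th),np.degrees(s[2]))
```

```text
p [ 0.5281 -0.0744  0.1487] t 16.15 row [-0.1393  0.01    0.0284] [-0.0012 -0.0004  0.    ]
p [ 0.5281 -0.0744  0.1487] t 16.15 row [-0.1544  0.0101  0.0363] [-0.0012 -0.0004  0.    ]
p [ 0.5281 -0.0744  0.1487] t 16.15 row [-0.2101  0.0102  0.0753] [-0.0012 -0.0004  0.    ]
p [ 0.5281 -0.0744  0.1487] t 16.15 row [-0.2569  0.0104  0.1246] [-0.0012 -0.0004  0.    ]
```

>>> {"fn": "jog_arm", "kwargs": {
  "plan": [
    {"x": -0.04,"y": 0.01,"z": 0.02,"wx": 0,"wy": 0,"wz": 0},
    {"x": -0.08,"y": 0.01,"z": 0.028,"wx": 0,"wy": 0,"wz": 0},
    {"x": -0.11,"y": 0.01,"z": 0.028,"wx": 0,"wy": 0,"wz": 0},
    {"x": -0.14,"y": 0.01,"z": 0.028,"wx": 0,"wy": 0,"wz": 0},
    {"x": -0.154,"y": 0.01,"z": 0.036,"wx": 0,"wy": 0,"wz": 0},
    {"x": -0.154,"y": 0.01,"z": 0.036,"wx": 0,"wy": 0,"wz": 0}
  ]
}}

```text
t: 16.65
eef_pos: [0.5265, -0.1063, 0.1421]
tool_rot: [-0.001, 0.752, 0.66, -0.0]
contact_force: [-0.1, 0.3, -0.6]
gripper_width: -0.002
```

Run:
```python
from push import *
print(monitor.get_obs()["contact_force"].round(1))
for th in(.9,.8,.7,.6,.5,.4): go(tcp(th),np.degrees(s[2]))
```

```text
[-0.1  0.3 -0.6]
p [ 0.5265 -0.1063  0.1421] t 16.65 row [-0.024  -0.0025  0.0215] [-0.0008 -0.0003 -0.0005]
p [ 0.5265 -0.1063  0.1421] t 16.65 row [-0.0509 -0.0025  0.0424] [-0.0008 -0.0003 -0.0005]
p [ 0.5265 -0.1063  0.1421] t 16.65 row [-0.0755 -0.0024  0.0659] [-0.0008 -0.0003 -0.0005]
p [ 0.5265 -0.1063  0.1421] t 16.65 row [-0.0977 -0.0023  0.0917] [-0.0008 -0.0003 -0.0005]
p [ 0.5265 -0.1063  0.1421] t 16.65 row [-0.1172 -0.0022  0.1196] [-0.0008 -0.0003 -0.0005]
p [ 0.5265 -0.1063  0.1421] t 16.65 row [-0.1338 -0.0021  0.1493] [-0.0008 -0.0003 -0.0005]
```

Not in contact yet. I'll keep following the arc down in small steps.

>>> {"fn": "jog_arm", "kwargs": {
  "plan": [
    {"x": -0.012,"y": -0.002,"z": 0.01,"wx": 0,"wy": 0,"wz": 0},
    {"x": -0.024,"y": -0.002,"z": 0.021,"wx": 0,"wy": 0,"wz": 0},
    {"x": -0.037,"y": -0.002,"z": 0.032,"wx": 0,"wy": 0,"wz": 0},
    {"x": -0.051,"y": -0.002,"z": 0.042,"wx": 0,"wy": 0,"wz": 0},
    {"x": -0.051,"y": -0.002,"z": 0.042,"wx": 0,"wy": 0,"wz": 0}
  ]
}}

```text
t: 17.07
eef_pos: [0.5248, -0.117, 0.1332]
tool_rot: [-0.001, 0.752, 0.659, -0.0]
contact_force: [0.7, 0.3, 0.6]
gripper_width: -0.0
```

Run:
```python
from push import *
print(monitor.get_obs()["contact_force"].round(1))
for th in(.7,.6,.5,.4): go(tcp(th),np.degrees(s[2]))
```

```text
[0.7 0.3 0.6]
p [ 0.5248 -0.117   0.1332] t 17.0667 row [-0.0213 -0.0009  0.0218] [-0.0008 -0.0003 -0.0006]
p [ 0.5248 -0.117   0.1332] t 17.0667 row [-0.0435 -0.0008  0.0477] [-0.0008 -0.0003 -0.0006]
p [ 0.5248 -0.117   0.1332] t 17.0667 row [-0.063  -0.0007  0.0756] [-0.0008 -0.0003 -0.0006]
p [ 0.5248 -0.117   0.1332] t 17.0667 row [-0.0796 -0.0006  0.1053] [-0.0008 -0.0003 -0.0006]
```

Run:
```python
from h import *
save("scene","pics/s7.png"); save("wrist","pics/w7.png")
a=cv2.imread("pics/s7.png")[150:270,200:320]; b=cv2.imread("pics/w7.png")[80:330,130:380]
cv2.imwrite("pics/c7.png",np.hstack([cv2.resize(a,(400,400),interpolation=2),cv2.resize(b,(400,400),interpolation=2)]))
```

```text
(no output)
```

View pics/c7.png

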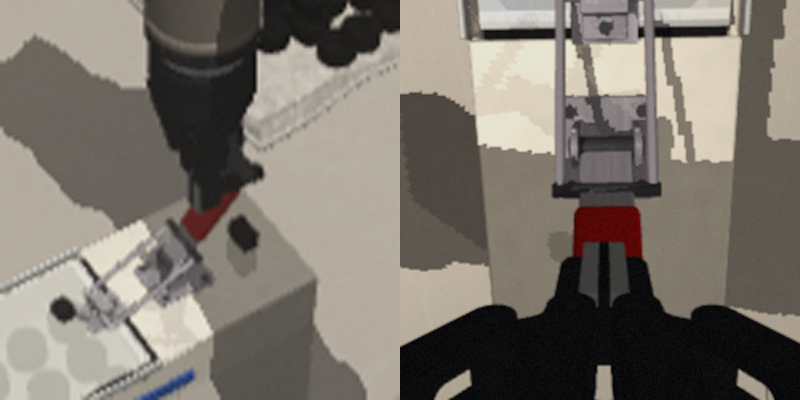

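The fingers sit on the red sleeve with the lever leaning further back, and the loop is still hooked. I'll carry on down the arc.

>>> {"fn": "jog_arm", "kwargs": {
  "plan": [
    {"x": -0.01,"y": -0.001,"z": 0.011,"wx": 0,"wy": 0,"wz": 0},
    {"x": -0.021,"y": -0.001,"z": 0.022,"wx": 0,"wy": 0,"wz": 0},
    {"x": -0.032,"y": -0.001,"z": 0.035,"wx": 0,"wy": 0,"wz": 0},
    {"x": -0.043,"y": -0.001,"z": 0.048,"wx": 0,"wy": 0,"wz": 0},
    {"x": -0.043,"y": -0.001,"z": 0.048,"wx": 0,"wy": 0,"wz": 0}
  ]
}}

```text
t: 17.58
eef_pos: [0.5227, -0.1258, 0.123]
tool_rot: [-0.002, 0.752, 0.659, -0.001]
contact_force: [0.7, 0.5, 0.0]
gripper_width: 0.004
```

Run:
```python
from push import *
print(monitor.get_obs()["contact_force"].round(1))
for th in(.5,.4,.3,.2,.1,0): go(tcp(th),np.degrees(s[2]))
```

```text
[0.7 0.5 0. ]
p [ 0.5227 -0.1258  0.123 ] t 17.5833 row [-0.0182  0.0041  0.0244] [-0.0013 -0.0002 -0.0008]
p [ 0.5227 -0.1258  0.123 ] t 17.5833 row [-0.0348  0.0043  0.0541] [-0.0013 -0.0002 -0.0008]
p [ 0.5227 -0.1258  0.123 ] t 17.5833 row [-0.0483  0.0045  0.0853] [-0.0013 -0.0002 -0.0008]
p [ 0.5227 -0.1258  0.123 ] t 17.5833 row [-0.0587  0.0046  0.1178] [-0.0013 -0.0002 -0.0008]
p [ 0.5227 -0.1258  0.123 ] t 17.5833 row [-0.0657  0.0048  0.1511] [-0.0013 -0.0002 -0.0008]
p [ 0.5227 -0.1258  0.123 ] t 17.5833 row [-0.0695  0.0049  0.1849] [-0.0013 -0.0002 -0.0008]
```

>>> {"fn": "jog_arm", "kwargs": {
  "plan": [
    {"x": -0.009,"y": 0.004,"z": 0.012,"wx": 0,"wy": 0,"wz": 0},
    {"x": -0.018,"y": 0.004,"z": 0.024,"wx": 0,"wy": 0,"wz": 0},
    {"x": -0.027,"y": 0.004,"z": 0.039,"wx": 0,"wy": 0,"wz": 0},
    {"x": -0.035,"y": 0.004,"z": 0.054,"wx": 0,"wy": 0,"wz": 0},
    {"x": -0.035,"y": 0.004,"z": 0.054,"wx": 0,"wy": 0,"wz": 0}
  ]
}}

```text
t: 18.0
eef_pos: [0.5219, -0.1332, 0.1113]
tool_rot: [-0.002, 0.752, 0.659, -0.002]
contact_force: [-0.0, -0.2, -0.5]
gripper_width: 0.001
```

Run:
```python
from push import *
print(monitor.get_obs()["contact_force"].round(1)); save("scene","pics/s8.png")
for t in("handle","pivot","knob","bar"): print(t,[(np.round(x["location"]).tolist(),round(x["confidence"],2)) for x in finder.place_of("scene",t)[:2]])
for th in(.2,.4,.6,.8):print(th,proj("scene",W(-.03-.065*np.cos(th),.082+.065*np.sin(th))).round(1))
for th in(.3,.2,.1,0): go(tcp(th),np.degrees(s[2]))
```

```text
[-0.  -0.2 -0.5]
handle [([177.0, 201.0], 0.55), ([269.0, 210.0], 0.42)]
pivot [([252.0, 226.0], 0.62)]
knob [([221.0, 244.0], 0.52), ([250.0, 172.0], 0.19)]
bar [([230.0, 240.0], 0.68)]
0.2 [271.1 215. ]
0.4 [269.9 212.7]
0.6 [267.9 210.9]
0.8 [265.2 209.8]
p [ 0.5226 -0.1328  0.1122] t 18.25 row [-0.0134  0.0003  0.0315] [-0.0013 -0.0002 -0.0008]
p [ 0.5226 -0.1328  0.1122] t 18.25 row [-0.0237  0.0004  0.0639] [-0.0013 -0.0002 -0.0008]
p [ 0.5226 -0.1328  0.1122] t 18.25 row [-0.0308  0.0006  0.0972] [-0.0013 -0.0002 -0.0008]
p [ 0.5226 -0.1328  0.1122] t 18.25 row [-0.0345  0.0007  0.131 ] [-0.0013 -0.0002 -0.0008]
```

Run:
```python
from h import *
save("wrist","pics/w8.png"); o=monitor.get_obs(); print(o["contact_force"].round(1))
for t in("bar","knob","nose","panel"): print(t,[(np.round(x["location"]).tolist(),round(x["confidence"],2)) for x in finder.place_of("wrist",t)[:2]])
a=cv2.imread("pics/s8.png")[170:270,200:300]; b=cv2.imread("pics/w8.png")[0:220,150:370]
cv2.imwrite("pics/c8.png",np.hstack([cv2.resize(a,(400,400),interpolation=2),cv2.resize(b,(400,400),interpolation=2)]))
```

```text
[-0.  -0.3  0.2]
bar [([254.0, 48.0], 0.66), ([259.0, 149.0], 0.54)]
knob []
nose [([260.0, 40.0], 0.6)]
panel [([258.0, 50.0], 0.61), ([258.0, 149.0], 0.27)]
```

View pics/c8.png

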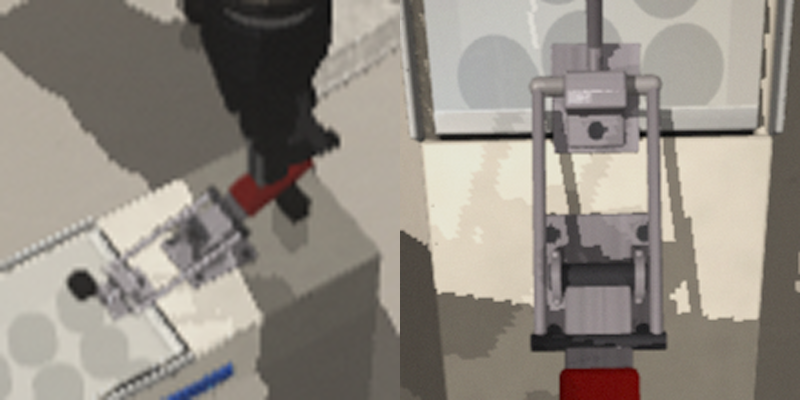

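The crossbar runs under the nose, the gap at the lid's edge has closed up, and the handle is most of the way down. I'll press on to flat.

>>> {"fn": "jog_arm", "kwargs": {
  "plan": [
    {"x": -0.007,"y": 0,"z": 0.016,"wx": 0,"wy": 0,"wz": 0},
    {"x": -0.013,"y": 0,"z": 0.031,"wx": 0,"wy": 0,"wz": 0},
    {"x": -0.018,"y": 0,"z": 0.048,"wx": 0,"wy": 0,"wz": 0},
    {"x": -0.024,"y": 0,"z": 0.064,"wx": 0,"wy": 0,"wz": 0},
    {"x": -0.028,"y": 0,"z": 0.08,"wx": 0,"wy": 0,"wz": 0},
    {"x": -0.028,"y": 0,"z": 0.08,"wx": 0,"wy": 0,"wz": 0}
  ]
}}

```text
t: 19.0
eef_pos: [0.5211, -0.1385, 0.0953]
tool_rot: [-0.002, 0.752, 0.659, -0.002]
contact_force: [-0.4, 0.3, 0.9]
gripper_width: -0.002
```

>>> {"fn": "jog_arm", "kwargs": {
  "plan": [
    {"x": -0.001,"y": 0,"z": 0.012,"wx": 0,"wy": 0,"wz": 0},
    {"x": -0.003,"y": 0,"z": 0.025,"wx": 0,"wy": 0,"wz": 0},
    {"x": -0.004,"y": 0,"z": 0.038,"wx": 0,"wy": 0,"wz": 0},
    {"x": -0.004,"y": 0,"z": 0.038,"wx": 0,"wy": 0,"wz": 0}
  ]
}}

```text
t: 19.33
eef_pos: [0.5204, -0.1393, 0.087]
tool_rot: [-0.003, 0.752, 0.659, -0.002]
contact_force: [-0.6, -0.9, -0.3]
gripper_width: 0.002
```

>>> {"fn": "jog_arm", "kwargs": {
  "plan": [
    {"x": 0,"y": 0,"z": 0.004,"wx": 0,"wy": 0,"wz": 0},
    {"x": 0,"y": 0,"z": 0.007,"wx": 0,"wy": 0,"wz": 0},
    {"x": 0,"y": 0,"z": 0.007,"wx": 0,"wy": 0,"wz": 0}
  ]
}}

```text
t: 19.58
eef_pos: [0.5205, -0.1392, 0.086]
tool_rot: [-0.003, 0.752, 0.659, -0.002]
contact_force: [-0.5, -0.2, 2.6]
gripper_width: -0.002
```

>>> {"fn": "jog_arm", "kwargs": {
  "plan": [
    {"x": 0,"y": 0,"z": 0.004,"wx": 0,"wy": 0,"wz": 0},
    {"x": 0,"y": 0,"z": 0.006,"wx": 0,"wy": 0,"wz": 0},
    {"x": 0,"y": 0,"z": 0.006,"wx": 0,"wy": 0,"wz": 0}
  ]
}}

```text
t: 19.83
eef_pos: [0.5206, -0.1393, 0.0858]
tool_rot: [-0.002, 0.752, 0.659, -0.002]
contact_force: [-4.2, 0.9, 10.6]
gripper_width: -0.002
```

The stop is felt at z = 0.086 with 10 N. I'll retreat upward and look.

>>> {"fn": "jog_arm", "kwargs": {
  "plan": [
    {"x": 0,"y": 0,"z": -0.05,"wx": 0,"wy": 0,"wz": 0},
    {"x": 0,"y": 0,"z": -0.2,"wx": 0,"wy": 0,"wz": 0},
    {"x": 0,"y": 0,"z": -0.4,"wx": 0,"wy": 0,"wz": 0},
    {"x": 0,"y": 0,"z": -0.6,"wx": 0,"wy": 0,"wz": 0},
    {"x": 0.1,"y": 0,"z": -0.8,"wx": 0,"wy": 0,"wz": 0},
    {"x": 0.3,"y": 0,"z": -0.9,"wx": 0,"wy": 0,"wz": 0},
    {"x": 0.3,"y": 0,"z": -0.9,"wx": 0,"wy": 0,"wz": 0},
    {"x": 0.3,"y": 0,"z": -0.9,"wx": 0,"wy": 0,"wz": 0},
    {"x": 0.3,"y": 0,"z": -0.9,"wx": 0,"wy": 0,"wz": 0}
  ]
}}

```text
t: 20.58
eef_pos: [0.5293, -0.0799, 0.2658]
tool_rot: [-0.002, 0.752, 0.66, -0.002]
contact_force: [-0.9, -0.4, 0.4]
gripper_width: -0.002
```

Run:
```python
from push import *
save("wrist","pics/w9.png"); save("scene","pics/s9.png")
for t in("handle","bar","knob"): print(t,[(np.round(x["location"]).tolist(),round(x["confidence"],2)) for x in finder.place_of("scene",t)[:2]])
print("flat handle expected",proj("scene",W(-.095,.082)))
a=cv2.imread("pics/s9.png")[170:270,200:300]; b=cv2.imread("pics/w9.png")[80:300,150:370]
cv2.imwrite("pics/c9.png",np.hstack([cv2.resize(a,(400,400),interpolation=2),cv2.resize(b,(400,400),interpolation=2)]))
```

```text
handle [([271.0, 217.0], 0.72), ([244.0, 252.0], 0.4)]
bar [([231.0, 243.0], 0.46)]
knob [([223.0, 236.0], 0.47)]
flat handle expected [271.45719037 217.83430153]
```

View pics/c9.png

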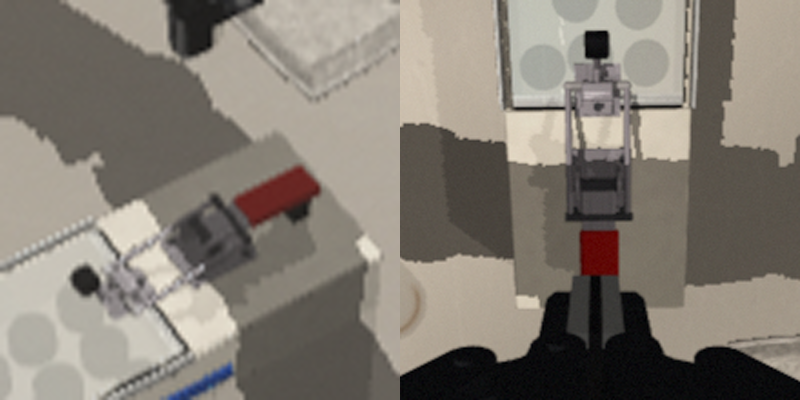

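The lever lies flat (handle seen at 271,217, expected 271,218), the bar is under the nose, and the lid is drawn in. The robot is clear, so I'll hand in.

```bash
python3 -c "
from station import bot; print(bot.hand_in())"
```

```text
the job is handed in; nothing more can be done
None
```

The box is latched and handed in, after about 21 s of the 56 s allowed; the hand-in gives no verdict.

- **Drawing the loop back:** I pinched the knob, swung the crossbar over the nose and felt the lid. I then lifted about 2.5 mm and drew back until the post was felt at roughly the nominal place. I held the pull at about 8 N. From the travel and force I put the lid's movement there at about 1.2 mm; no picture measured it.
- **Pressing the lever:** I released the knob and pressed the lever down with the closed fingers. It met its stop at z = 0.086 m with about 11 N at the end. The wrist force read near zero until the last millimetre, but the pictures show the lever going down and the gap at the lid's edge closing.
- **Last checks:**
  - The handle was seen at pixel (271, 217), against (271, 218) expected when flat.
  - The crossbar is under the nose, the lid is drawn in and the gripper is clear.
  - The highest wrist force was about 18 to 19 N, when feeling the lid.
  - I never moved near the bottles or the cap at their height, but did not measure them again at the end.

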